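Refit the work-light lens and its retaining ring

TASK

Put the clear lens into the barrel of the yellow work light, flat side down on its seat, then fit the red retaining ring on top and screw it down clockwise until it is snug on the lens. Do not overtighten or press hard, because the lens cracks; let go of everything and leave the other things on the bench alone.

Things in the scene. Friction and masses are not known exactly. Their poses are not given: they have to be found in the camera images.
- lamp: Work-light head, fixed to the bench: yellow housing 100 x 92 mm, 24 mm high, with an upright black barrel of 72 mm outside diameter on it, rim 52 mm above the bench. Origin: centre of the underside, on the barrel's axis; z up. Inside the barrel are a lens seat and a coarse three-start thread of bright upper and dark lower ribs, with a clear bore of 51 mm.
- rim (a point): On the barrel's axis at the height of its rim, 52 mm above the bench; axes as the lamp's. The lens is home when it lies level on the seat, its underside 14 to 16.8 mm below the rim (the seat's height differs from lamp to lamp; its orange rubber gasket gives 1 mm under 18 N).
- gap (a point): On the rim over one entry gap of the thread (white mark), 28.5 mm along lamp x; two more gaps at +120 and -120 degrees. A gap is 34 degrees wide, open from above; in it a ring pin rests on a shelf 8.4 mm below the rim. Turned clockwise seen from above, the pin leaves the shelf 0.3 rad from the gap's middle and goes down 4 mm per radian with 1.4 mm of play, to 1.7 rad from the gap's middle.
- lens: Clear stepped lens, 23 mm high, loose, 40 to 85 g, standing flat side down: round flange 48.4 mm in diameter and 5 mm thick, above it a round head 30 mm in diameter and 18 mm high, by which it is gripped. Origin: centre of the flat underside; z up. Grip it with 20 N at most; it cracks if pressed with more than 30 N. Snug means clamped by the ring with 5 to 20 N.
- head (a point): Centre of the top of the lens head, 23 mm above the lens's underside. When the lens is home the head's top stands 6.2 to 9 mm above the rim, so fingers that hold it by its upper part stay clear of the barrel.
- ring: Red retaining ring, 27 mm high, loose, 40 to 85 g, opening 36 mm: round skirt 49 mm in diameter and 13 mm high, above it a hexagonal collar 14 mm high, 46 mm across flats, flats facing 0, 60, 120 ... degrees from the ring's x axis. Origin: centre of the underside; z up. Grip it firmly (50 N) by the collar, at least 15 mm above the underside to stay clear of the rim.
- pin (a point): Top of one of three steel pins at the ring's foot, 28.5 mm along ring x, 4.2 mm above the underside (white marks on the ring's top); the others at +120 and -120 degrees. Pins 4 mm thick, out to radius 29.5 mm. The thread starts to clamp the lens 0.75 to 1.45 rad past the gap's middle (play used up); then it draws the ring down, each 0.1 rad adding 7 N of clamping and 0.1 N m of turning torque.
- hammer: Orange dead-blow hammer lying on the bench, 220 mm long; leave it alone. Origin on the underside of the handle.
- screwdriver: Screwdriver with green handle lying on the bench; leave it alone. Origin under its middle.
- tape: Blue roll of tape, 90 mm in diameter, 19 mm high; leave it alone. Origin: centre of the underside.
- battery: Black and red battery pack, 75 x 115 x 64 mm; leave it alone. Origin: centre of the underside.
- clip_tray: White divided tray, 100 x 140 x 35 mm; leave it alone. Origin: centre of the underside.
- cleaner: Small white jar with yellow cap, 44 mm in diameter, 85 mm high; leave it alone. Origin: centre of the underside.
Not all that is in view belongs to the job. What is meant by the ring is not black, and is the larger of those in its own colour. Of the things that look like the lens, take the one that is nearest to the robot's base at the start.

How it is judged:
By the outcome, as a careful person would: the job done as asked, in the order asked, and still so for the second after the job is handed in, with the robot touching nothing.
It also fails if it takes over 72 s, if anything falls off the work surface, if the arm or the gripper's body presses on something with over 40 N, if the wrist force passes 120 N, or if a joint passes its speed limit or range.

ROBOT

A 6-joint arm with a two-finger parallel gripper is mounted at the origin on the work surface. World frame = base frame: x ahead of the robot, y to its left, z up, the work surface at z = 0. Lengths are in mm, angles in rad, forces in N, time in s.
With the tool pointing down it reaches from about 275 to 775 mm from the base axis. Payload 14.6 kg.
Tool frame: the origin (TCP) lies on the front face of the gripper's body, between the roots of the fingers; the fingertips stand 73 mm ahead of it and the grasp point (between the pads) lies 54 mm ahead of it; z points along the fingers, y is the line along which they close (so a half turn about z gives the same grasp; the last joint's range is limited). The gripper opens to 85 mm and grips with 20 to 120 N. Pads are 22 mm wide; open, the fingers measure 114 mm over their backs; the gripper's body (76 mm by 85 mm) begins 54 mm behind the grasp point. The pads swing forward as they close: fully open they stand 13 mm farther back than shut.
Start: joints at [1.075, 0.263, -0.048, 1.259, 0, 1.415], TCP at [175.481, 494.808, 303.878] pointing down, gripper open.
Joint ranges: [-2.65, 2.65], [-0.89, 1.7], [-1.18, 1.37], [-2.13, 2.11], [-1.35, 1.29], [-3.14, 3.14]. Speed limits (rad/s): [1.89, 1.89, 2.57, 2.79, 3.14, 3.14].

INTERFACE

Orientations are given as a unit quaternion [w, x, y, z].
In Python, from workcell import sensors, viewer, manip gives the robot as it stands.
- The arm moves only by the tool arm_command, never from a script. Its argument "plan" is a list of rows, each an object with "fingers": the finger opening in cm, from 0 to 8.54; "xyz": the shift along the tool's x, y, z in cm, a list of three; "turn": the turn about the tool's z in degrees. In form: [{"fingers": fingers, "xyz": [x, y, z], "turn": turn}, ...]. A call has 1 to 5 rows; each row is the pose to reach, as a shift and turn from the pose commanded when the call began, along the tool's axes at that moment; what a row does not reach only later rows make up. A row lasts 1/8 s, in which the tool goes at most 62.5 mm and 10.7 degrees, less where a joint would pass 70% of its speed; a pose out of reach is approached as far as the arm can. A call with a gripper value outside its range is refused whole. The fingers move at their own pace and stop on an object; the grip force is fixed at half the most. Time passes only in rows, so rows that repeat a pose let the fingers close. It gives the time, the measured TCP pose, the force, the opening and the grip force at its end, in the units of the state.
- sensors.get_obs(): the state, without advancing time (a new reading comes with each control period).
- viewer.capture(name): name is "side" or "top" or "wrist"; returns a dict with "pixels" (400x640x3 uint8, red, green, blue), "range_z" (400x640 float32, mm along the optical axis (not along the pixel's ray), 0 where there is no reading), "fovy" (degrees; the focal length in pixels is half the picture's height over the tangent of half this angle, whatever the lens; pixels are square), "cx", "cy" (the principal point, pixels), "dist_coeffs" ([k1, k2, p1, p2, k3] as OpenCV has them; the pictures are not rectified), "eye" and "orientation" of the camera in the world; the wrist camera has in their place "hand_eye" (4x4, takes a point from camera to tool coordinates, whose origin is the TCP and whose axes are the flange's). Camera axes: x right, y down, z forward; pixel columns grow to the right and rows downward; lengths in mm; the calibration is good to about 2 mm. A picture is of the moment at which its call begins: read the wrist's pose just before it.
- manip.hand_in(): hands the job in; it is judged then, once.
The state is a dict: "t": time; "joints": joint angles; "dq": joint speeds; "effort": joint torques, N m; "ee_pos": TCP position; "ee_rot": TCP orientation; "ft_force": force on the tool from outside, world axes, zero at the start; "wrist_torque": the same for the moment, N m; "opening": finger opening in mm; "grasp_force": force on a finger pad.
Only numpy, scipy, OpenCV 4.12 (cv2) and the standard library are available. Lean on these libraries where they do the work, as an engineer would, in place of code of your own. Each camera call takes 0.05 s, during which the arm holds its last target. There are 200 camera calls.

## Working session

There is one attempt and no reset: what is moved stays moved. The work goes in short steps, Python scripts to look and compute and a tool call to move; the robot and the scene stay as the last step left them, time stands still between calls to the robot, and variables do not carry over. Pictures are saved under pics/ and viewed, at most 10 in all, crops included, and the job is handed in when it is done.

Besides the shell and the picture viewer there is one more tool, called after "Emit:" by a JSON object that holds its "op" and its "data". arm_command: Moves the arm, as the interface text tells. Its arguments: {"type":"object","properties":{"plan":{"type":"array"}},"required":["plan"]}

```bash
mkdir -p pics; cat > h.py <<'E'
import numpy as np, cv2
from scipy.spatial.transform import Rotation as R
from workcell import sensors, viewer, manip
def rot(q): return R.from_quat([q[1],q[2],q[3],q[0]]).as_matrix()
def cap(name):
    o=sensors.get_obs(); c=viewer.capture(name)
    f=200/np.tan(np.radians(c['fovy'])/2)
    c['K']=np.array([[f,0,c['cx']],[0,f,c['cy']],[0,0,1]]); c['d']=np.array(c['dist_coeffs'],float)
    if 'hand_eye' in c:
        T=np.eye(4);T[:3,:3]=rot(o['ee_rot']);T[:3,3]=o['ee_pos'];T=T@np.array(c['hand_eye'])
        c['Rw'],c['o']=T[:3,:3],T[:3,3]
    else: c['Rw'],c['o']=rot(c['orientation']),np.array(c['eye'],float)
    return c
def rays(c,uv):
    n=cv2.undistortPoints(np.asarray(uv,float).reshape(-1,1,2),c['K'],c['d']).reshape(-1,2)
    return np.c_[n,np.ones(len(n))]@c['Rw'].T
def onz(c,uv,z):
    r=rays(c,uv); return c['o']+r*((z-c['o'][2])/r[:,2])[:,None]
def deep(c,uv):
    uv=np.asarray(uv,float).reshape(-1,2); d=c['range_z'][uv[:,1].astype(int),uv[:,0].astype(int)]
    return c['o']+rays(c,uv)*d[:,None]
def save(c,fn): cv2.imwrite('pics/'+fn,c['pixels'][:,:,::-1])
E
python3 - <<'E'
from h import *
o=sensors.get_obs();print({k:np.round(v,3).tolist() for k,v in o.items()})
ims=[]
for n in('top','side','wrist'):
    c=cap(n);save(c,n+'0.png');print(n,c['fovy'],c['cx'],c['cy'],c['dist_coeffs'],np.round(c['o']),np.round(c['Rw'],3).tolist(),(c['range_z']>0).mean())
E
```

```text
{'t': 0.0, 'joints': [1.075, 0.264, -0.049, 1.259, -0.0, 1.415], 'dq': [-0.0, 0.001, 0.0, 0.0, -0.001, 0.001], 'effort': [0.003, -63.762, 38.457, 0.014, 0.0, -0.0], 'ee_pos': [175.38, 494.634, 303.439], 'ee_rot': [-0.0, 0.17, 0.986, -0.0], 'ft_force': [-0.276, -0.524, 0.11], 'wrist_torque': [0.026, 0.016, 0.034], 'grasp_force': 0.0, 'opening': 85.464}
top 47.70270723679993 316.9420090649572 201.89898063786762 [-0.02668608  0.          0.          0.          0.        ] [ 351.  -41. 1262.] [[0.013, -0.985, 0.172], [-1.0, -0.01, 0.018], [-0.016, -0.172, -0.985]] 0.99587890625
side 42.340891068874036 310.4785966192283 203.35746496186152 [-0.01792864  0.          0.          0.          0.        ] [  192. -1258.   947.] [[0.962, -0.147, 0.229], [-0.272, -0.546, 0.792], [0.009, -0.825, -0.565]] 0.996171875
wrist 67.20613480284601 316.51852917832304 199.0754452951146 [-0.00247641  0.          0.          0.          0.        ] [101. 521. 373.] [[0.335, 0.896, 0.291], [0.942, -0.318, -0.104], [-0.001, 0.31, -0.951]] 0.99610546875
```

View pics/top0.png

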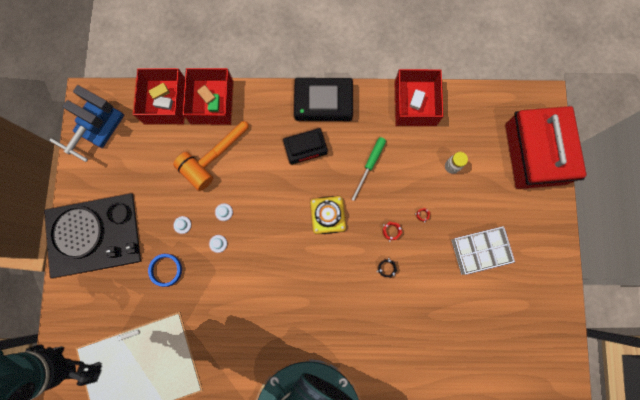

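View pics/side0.png

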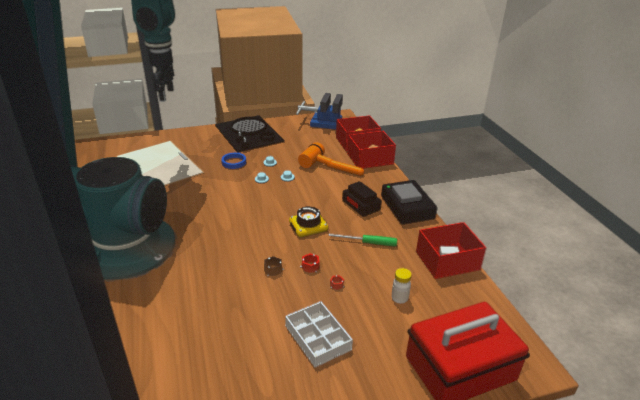

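The top view shows three lens-like things at (181,225), (223,212) and (218,244), the lamp at (328,214), the large red ring at (393,231), a small red one at (424,215) and a black one at (387,268). The side view shows the same: lenses near (270,160), lamp (309,218) and red ring (311,263).

```bash
python3 - <<'E'
from h import *
t=cap('top'); s=cap('side')
def blobs(c,m,amin=40):
    n,_,st,ce=cv2.connectedComponentsWithStats(m.astype(np.uint8))
    return [(ce[i],st[i,4]) for i in range(1,n) if st[i,4]>amin]
for nm,c in(('top',t),('side',s)):
    uu,vv=np.meshgrid(np.arange(640),np.arange(400))
    P=deep(c,np.c_[uu.ravel(),vv.ravel()]).reshape(400,640,3)
    hsv=cv2.cvtColor(c['pixels'],cv2.COLOR_RGB2HSV)
    inn=(P[...,0]>150)&(P[...,0]<750)&(abs(P[...,1])<500)&(P[...,2]<70)
    print(nm,'table z',np.median(P[...,2][inn&(abs(P[...,2])<10)]))
    H,S,V=[hsv[...,i].astype(int) for i in range(3)]
    for k,m in {'lens':(H>85)&(H<125)&(S>10)&(S<90)&(V>120),'red':((H<6)|(H>174))&(S>150)&(V>60),'yellow':(H>22)&(H<32)&(S>150)}.items():
        for ce,a in blobs(m&inn):
            mm=None
            lab=cv2.connectedComponents((m&inn).astype(np.uint8))[1]; mm=lab==lab[int(ce[1]),int(ce[0])] if lab[int(ce[1]),int(ce[0])] else None
            z=np.percentile(P[...,2][mm],[5,50,95]).round(1) if mm is not None else None
            p=deep(c,ce)[0]; print(k,ce.round(1),a,'pt',p.round(1),z,'d',np.hypot(*p[:2]).round())
E
```

```text
top table z 0.16733349594255742Traceback (most recent call last):
  File "<stdin>", line 14, in <module>
TypeError: blobs() missing 1 required positional argument: 'm'
```

```bash
cat > m.py <<'E'
from h import *
for nm in('top','side'):
    c=cap(nm)
    uu,vv=np.meshgrid(np.arange(640),np.arange(400))
    P=deep(c,np.c_[uu.ravel(),vv.ravel()]).reshape(400,640,3)
    H,S,V=[x.astype(int) for x in cv2.split(cv2.cvtColor(c['pixels'],cv2.COLOR_RGB2HSV))]
    inn=(P[...,0]>150)&(P[...,0]<550)&(abs(P[...,1])<400)&(P[...,2]<70)
    print(nm,'table z',np.median(P[...,2][inn&(abs(P[...,2])<10)]))
    for k,m in {'lens':(H>80)&(H<130)&(S>8)&(S<110)&(V>120),'red':((H<6)|(H>174))&(S>150)&(V>60),'yellow':(H>22)&(H<32)&(S>150)}.items():
        n,L,st,ce=cv2.connectedComponentsWithStats((m&inn).astype(np.uint8))
        for i in range(1,n):
            if st[i,4]<40: continue
            q=P[L==i]; print(k,ce[i].round(1),st[i,4],'med',np.median(q,0).round(1),'lo',q.min(0).round(0),'hi',q.max(0).round(0),'d',np.hypot(*np.median(q,0)[:2]).round())
E
python3 m.py
```

```text
top table z 0.1333589077258921
lens [223.3 212.9] 155 med [535.6 243.2  17. ] lo [519. 225.  -2.] hi [550. 268.  29.] d 588.0
lens [327.6 213.3] 49 med [533.9 -48.8  38. ] lo [520. -60.  31.] hi [545. -35.  45.] d 536.0
lens [181.7 224.7] 190 med [500.3 358.4  16.6] lo [481. 342.  -1.] hi [521. 385.  31.] d 615.0
lens [217.8 243.2] 193 med [449.9 254.5  15.4] lo [429. 236.  -0.] hi [471. 281.  29.] d 517.0
red [393.5 224. ] 42 med [ 508.3 -230.7   23.9] lo [ 498. -248.    1.] hi [ 513. -211.   31.] d 558.0
red [385.4 233.1] 48 med [ 482.3 -205.9   24.3] lo [ 468. -217.   -4.] hi [ 502. -199.   34.] d 524.0
yellow [324.2 224.7] 234 med [498.7 -32.9  23.7] lo [484. -91.  15.] hi [550.  -5.  57.] d 500.0
side table z -2.044660492189678
lens [269.4 161.1] 81 med [499.6 354.5   8.7] lo [479. 336.  -5.] hi [525. 388.  23.] d 613.0
lens [286.  175.9] 78 med [534.3 238.1   8.6] lo [516. 215.  -3.] hi [549. 264.  26.] d 585.0
lens [261.3 177.8] 98 med [447.9 248.5   6.2] lo [428. 229.  -3.] hi [474. 273.  25.] d 512.0
red [310.1 261.8] 218 med [ 490.5 -227.1   17.6] lo [ 467. -253.   -5.] hi [ 514. -198.   29.] d 541.0
red [335.7 280.5] 56 med [ 536.7 -308.1   15.5] lo [ 522. -333.    1.] hi [ 550. -294.   22.] d 619.0
yellow [301.9 227.5] 214 med [501.9 -83.8  19.4] lo [ 482. -100.    7.] hi [549. -12.  40.] d 509.0
```

Emit:
{"op": "arm_command", "data": {"plan": [{"fingers": 8.54, "xyz": [-6, -2.4, 1], "turn": 0}, {"fingers": 8.54, "xyz": [-12, -4.8, 2], "turn": 0}, {"fingers": 8.54, "xyz": [-17, -7, 4], "turn": 0}, {"fingers": 8.54, "xyz": [-22, -9, 6], "turn": 0}, {"fingers": 8.54, "xyz": [-27, -12, 8], "turn": 0}]}}

```text
t: 0.98
ee_pos: [391.2, 290.2, 223.3]
ee_rot: [0.0, 0.169, 0.986, 0.0]
ft_force: [0.3, 1.9, 0.5]
opening: 85.7
grasp_force: 0.0
```

Emit:
{"op": "arm_command", "data": {"plan": [{"fingers": 8.54, "xyz": [-2, -0.5, 1], "turn": 0}, {"fingers": 8.54, "xyz": [-2, -0.5, 1], "turn": 0}]}}

```text
t: 1.23
ee_pos: [407.6, 279.5, 213.4]
ee_rot: [-0.0, 0.171, 0.985, -0.0]
ft_force: [-0.0, 0.8, 0.5]
opening: 85.6
grasp_force: 0.0
```

```bash
cat > lens.py <<'E'
from h import *
import sys
c=cap('wrist'); save(c,sys.argv[1])
np.savez(sys.argv[1]+'.npz',K=c['K'],d=c['d'],Rw=c['Rw'],o=c['o'],img=c['pixels'],dep=c['range_z'])
uu,vv=np.meshgrid(np.arange(640),np.arange(400))
P=deep(c,np.c_[uu.ravel(),vv.ravel()]).reshape(400,640,3)
near=(np.hypot(P[...,0]-450,P[...,1]-250)<60)
print('table',np.median(P[...,2][near&(abs(P[...,2])<3)]))
for lo,hi in((3,9),(17,32)):
    m=near&(P[...,2]>lo)&(P[...,2]<hi); 
    n,L,st,ce=cv2.connectedComponentsWithStats(m.astype(np.uint8)); i=1+st[1:,4].argmax(); q=P[L==i]
    z=np.median(q[:,2]); cn=max(cv2.findContours((L==i).astype(np.uint8),0,1)[0],key=len)
    e=cv2.fitEllipse(cv2.convexHull(cn)); w=onz(c,cv2.convexHull(cn).reshape(-1,2),z)
    cc,r=cv2.minEnclosingCircle(w[:,:2].astype(np.float32))
    print(lo,st[i,4],'z',z,'med',np.median(q,0).round(1),'ell',np.round(e[0],1),'circ',cc,r)
o=sensors.get_obs();print(o['t'],np.round(o['ee_pos'],1),np.round(o['joints'],3))
E
python3 lens.py w1.png
```

```text
table -0.718074198670763
3 851 z 4.307157314690926 med [443.1 264.6   4.3] ell [312.7 233.1] circ (451.6705017089844, 259.42449951171875) 24.54193687438965
17 712 z 21.961789281075028 med [450.3 260.   22. ] ell [312.5 239.9] circ (450.5081787109375, 260.0493469238281) 15.182330131530762
1.275 [407.  280.3 213.9] [ 0.438  0.258 -0.309  1.004  0.     0.779]
```

View pics/w1.png

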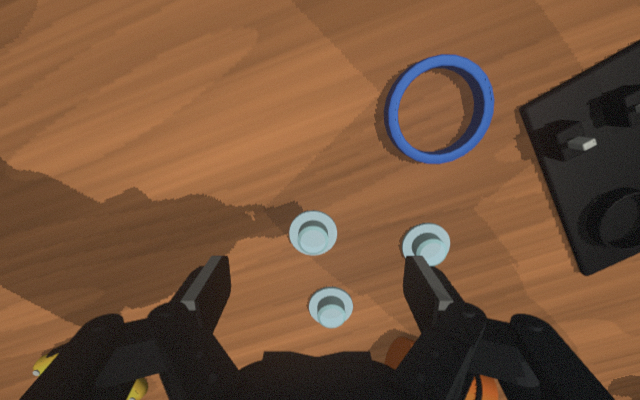

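The wrist view shows the three lenses at (312,235), (331,307) and (427,245), with the fingers on either side and the tape at (440,108). The wanted one is at (312,235), measured at about (450.5, 260), with its top at 22 mm and flange radius 24.5 mm, as stated.

Emit:
{"op": "arm_command", "data": {"plan": [{"fingers": 8.54, "xyz": [-4.8, -0.45, 4], "turn": 0}, {"fingers": 6.5, "xyz": [-4.8, -0.45, 6.4], "turn": 0}, {"fingers": 6.5, "xyz": [-4.8, -0.45, 6.4], "turn": 0}, {"fingers": 6.5, "xyz": [-4.8, -0.45, 6.4], "turn": 0}]}}

```text
t: 1.78
ee_pos: [450.4, 260.8, 151.2]
ee_rot: [0.001, 0.169, 0.986, 0.0]
ft_force: [-0.5, -0.4, 0.9]
opening: 65.2
grasp_force: 0.0
```

```bash
python3 lens.py w2.png; python3 - <<'E'
from h import *
# head-top ellipse centre triangulation
def head(fn):
    D=np.load(fn); c={k:D[k] for k in D}; c['range_z']=c['dep']
    uu,vv=np.meshgrid(np.arange(640),np.arange(400)); P=deep(c,np.c_[uu.ravel(),vv.ravel()]).reshape(400,640,3)
    m=(np.hypot(P[...,0]-450,P[...,1]-258)<40)&(P[...,2]>17)&(P[...,2]<32)
    n,L,st,ce=cv2.connectedComponentsWithStats(m.astype(np.uint8)); i=1+st[1:,4].argmax()
    cn=max(cv2.findContours((L==i).astype(np.uint8),0,1)[0],key=len); e=cv2.fitEllipse(cv2.convexHull(cn))
    return c['o'],rays(c,[e[0]])[0]
(a,u),(b,v)=head('w1.png.npz'),head('w2.png.npz')
s=np.linalg.lstsq(np.c_[u,-v],b-a,rcond=None)[0]; print('tri',a+u*s[0],b+v*s[1])
E
```

```text
table -0.7364247263486305
3 1498 z 4.322025841932444 med [443.6 263.6   4.3] ell [315.3 210.7] circ (451.6972351074219, 259.5555419921875) 24.405149459838867
17 1304 z 21.92220359620194 med [450.4 260.1  21.9] ell [315.4 218.2] circ (450.70220947265625, 260.17041015625) 15.169611930847168
1.825 [450.6 260.7 151.3] [ 0.368  0.351 -0.358  0.86   0.     0.707]
tri [450.32133655 260.00946342  21.71606499] [450.36676521 260.0914164   21.7219621 ]
```

Emit:
{"op": "arm_command", "data": {"plan": [{"fingers": 3.6, "xyz": [0, 0, 0], "turn": 0}, {"fingers": 3.6, "xyz": [0, 0.05, 2], "turn": 0}, {"fingers": 3.6, "xyz": [0, 0.05, 2], "turn": 0}, {"fingers": 3.6, "xyz": [0, 0.05, 2], "turn": 0}]}}

```text
t: 2.33
ee_pos: [451.1, 260.4, 130.6]
ee_rot: [0.0, 0.17, 0.986, 0.0]
ft_force: [0.7, -0.8, 0.1]
opening: 36.2
grasp_force: 0.0
```

```bash
python3 - <<'E'
from h import *
c=cap('wrist'); save(c,'w3.png'); o=sensors.get_obs(); print(o['opening'],o['ee_pos'])
uu,vv=np.meshgrid(np.arange(640),np.arange(400)); P=deep(c,np.c_[uu.ravel(),vv.ravel()])
T=(P-o['ee_pos'])@rot(o['ee_rot']); ok=(c['range_z'].ravel()>0)&(T[:,2]<90)&(T[:,2]>30)
T=T[ok]
for s in(-1,1):
    q=T[(T[:,1]*s>0)]; i=np.percentile(q[:,2],[50,90,97,99,100]); print(s,i.round(1)); z=q[q[:,2]>i[2]-1]; print('near tip x',z[:,0].min(),z[:,0].max(),'y',z[:,1].min(),z[:,1].max())
E
python3 lens.py w4.png
```

```text
36.11671832842281 [451.16992377 260.39701906 130.68346685]
-1 [45.7 63.2 67.6 69.7 72.2]
near tip x -11.562089775752206 10.744896385872694 y -24.71986550288859 -17.91959701099299
1 [45.7 63.  67.5 69.4 72.6]
near tip x -10.936128467390233 10.726842638501916 y 17.79938880652824 24.39776219933014
table -0.7511296794886135
3 1723 z 4.293450463639118 med [442.8 264.    4.3] ell [315.5 219.5] circ (451.58331298828125, 259.2612609863281) 24.53305435180664
17 1572 z 21.863630727648044 med [450.  260.1  21.9] ell [315.4 228.5] circ (450.3247375488281, 260.0169372558594) 15.262186050415039
2.425 [451.2 260.4 130.6] [ 0.367  0.373 -0.389  0.808 -0.     0.708]
```

View pics/w3.png

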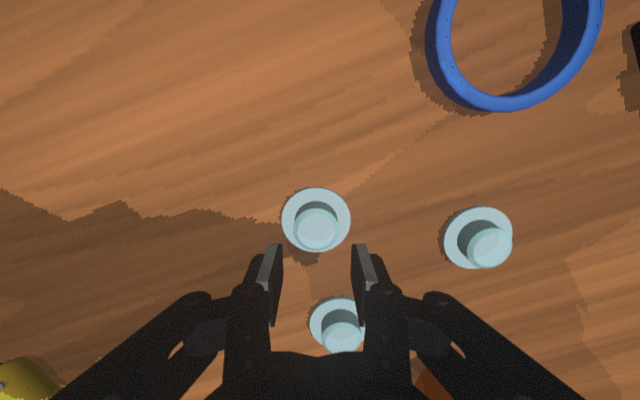

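The fingers at 36 mm stand symmetrically about the head, with the lens at (316,222) and nothing in their way.

Emit:
{"op": "arm_command", "data": {"plan": [{"fingers": 3.6, "xyz": [0.05, -0.05, 2.5], "turn": 0}, {"fingers": 3.6, "xyz": [0.05, -0.05, 4.2], "turn": 0}, {"fingers": 3.2, "xyz": [0.05, -0.05, 4.2], "turn": 0}, {"fingers": 3.1, "xyz": [0.05, -0.05, 4.2], "turn": 0}, {"fingers": 3.0, "xyz": [0.05, -0.05, 4.2], "turn": 0}]}}

```text
t: 3.05
ee_pos: [450.6, 260.1, 88.7]
ee_rot: [0.001, 0.17, 0.986, 0.0]
ft_force: [-0.8, -0.1, 0.6]
opening: 30.0
grasp_force: 0.1
```

Emit:
{"op": "arm_command", "data": {"plan": [{"fingers": 2.98, "xyz": [0, 0, 0], "turn": 0}, {"fingers": 2.96, "xyz": [0, 0, 0], "turn": 0}]}}

```text
t: 3.3
ee_pos: [450.6, 260.1, 88.3]
ee_rot: [0.0, 0.17, 0.986, 0.0]
ft_force: [1.3, -0.2, 2.6]
opening: 29.7
grasp_force: 2.1
```

Emit:
{"op": "arm_command", "data": {"plan": [{"fingers": 2.93, "xyz": [0, 0, 0], "turn": 0}, {"fingers": 2.9, "xyz": [0, 0, 0], "turn": 0}]}}

```text
t: 3.55
ee_pos: [450.6, 260.1, 88.3]
ee_rot: [0.0, 0.17, 0.986, 0.0]
ft_force: [0.2, -0.5, 6.1]
opening: 29.2
grasp_force: 7.1
```

Emit:
{"op": "arm_command", "data": {"plan": [{"fingers": 2.88, "xyz": [0, 0, -0.05], "turn": 0}, {"fingers": 2.86, "xyz": [0, 0, -0.1], "turn": 0}, {"fingers": 2.86, "xyz": [0, 0, -0.5], "turn": 0}, {"fingers": 2.86, "xyz": [0, 0, -1], "turn": 0}]}}

```text
t: 4.05
ee_pos: [450.2, 259.9, 98.1]
ee_rot: [-0.0, 0.17, 0.986, -0.0]
ft_force: [0.1, -0.5, -0.3]
opening: 28.6
grasp_force: 10.5
```

Emit:
{"op": "arm_command", "data": {"plan": [{"fingers": 2.86, "xyz": [0, 0, -2.5], "turn": 0}, {"fingers": 2.86, "xyz": [-1.5, -1.5, -6], "turn": 0}, {"fingers": 2.86, "xyz": [-4, -4.5, -8.5], "turn": 0}, {"fingers": 2.86, "xyz": [-7, -8, -10.2], "turn": 0}, {"fingers": 2.86, "xyz": [-10, -11.4, -10.2], "turn": 0}]}}

```text
t: 4.68
ee_pos: [507.3, 117.8, 201.6]
ee_rot: [0.001, 0.169, 0.986, 0.0]
ft_force: [0.9, 0.6, -1.8]
opening: 28.9
grasp_force: 10.6
```

Emit:
{"op": "arm_command", "data": {"plan": [{"fingers": 2.86, "xyz": [-2.5, -3, 0], "turn": 0}, {"fingers": 2.86, "xyz": [-4.2, -4.8, 0], "turn": 0}, {"fingers": 2.86, "xyz": [-4.2, -4.8, 0], "turn": 0}, {"fingers": 2.86, "xyz": [-4.2, -4.8, 0], "turn": 0}]}}

```text
t: 5.18
ee_pos: [529.6, 60.2, 200.0]
ee_rot: [-0.0, 0.17, 0.986, 0.0]
ft_force: [0.1, 0.3, -1.4]
opening: 29.0
grasp_force: 10.6
```

```bash
cat > lamp.py <<'E'
from h import *
import sys
c=cap('wrist'); save(c,sys.argv[1])
np.savez(sys.argv[1]+'.npz',K=c['K'],d=c['d'],Rw=c['Rw'],o=c['o'],img=c['pixels'],dep=c['range_z'])
uu,vv=np.meshgrid(np.arange(640),np.arange(400))
P=deep(c,np.c_[uu.ravel(),vv.ravel()]).reshape(400,640,3)
near=(np.hypot(P[...,0]-523,P[...,1]+48)<60)&(c['range_z']>0)
print('z hist',np.histogram(P[...,2][near],np.arange(-4,66,2)))
m=near&(P[...,2]>48)&(P[...,2]<58)
n,L,st,ce=cv2.connectedComponentsWithStats(m.astype(np.uint8)); i=1+st[1:,4].argmax()
cn=cv2.convexHull(max(cv2.findContours((L==i).astype(np.uint8),0,1)[0],key=len)); e=cv2.fitEllipse(cn)
z=np.median(P[L==i][:,2]); w=onz(c,cn.reshape(-1,2),z); cc,r=cv2.minEnclosingCircle(w[:,:2].astype(np.float32))
print('rim z',z,'ell',np.round(e[0],1),'circ',np.round(cc,1),r)
o=sensors.get_obs();print(o['t'],np.round(o['ee_pos'],1),np.round(o['joints'],3),o['opening'],o['grasp_force'],o['ft_force'].round(1))
x,y=map(int,e[0]); k=c['pixels'][max(0,y-80):y+80,max(0,x-80):x+80,::-1]; cv2.imwrite('pics/c'+sys.argv[1],cv2.resize(k,None,fx=3.5,fy=3.5,interpolation=3)); print('crop origin',max(0,x-80),max(0,y-80))
E
python3 lamp.py l1.png
```

```text
z hist (array([  78, 2300,  375,    0,    1,    3,   30,   76,  166,  222,  307,
        311,  956, 1660,  284,   86,  342,  226,   86,  384, 1770,  294,
        228,  359,  284,  460,  547, 1308,  147,    0,    0,    0,    0,
          0]), array([-4, -2,  0,  2,  4,  6,  8, 10, 12, 14, 16, 18, 20, 22, 24, 26, 28,
       30, 32, 34, 36, 38, 40, 42, 44, 46, 48, 50, 52, 54, 56, 58, 60, 62,
       64]))
rim z 50.854794810876 ell [195.3 254. ] circ [535.1 -45.9] 36.332332611083984
5.225 [529.6  60.4 200. ] [-0.039  0.33  -0.242  0.999  0.     0.301] 28.999560103013827 10.5565345287323 [-0.2  1.4 -1.2]
crop origin 115 174
```

View pics/l1.png

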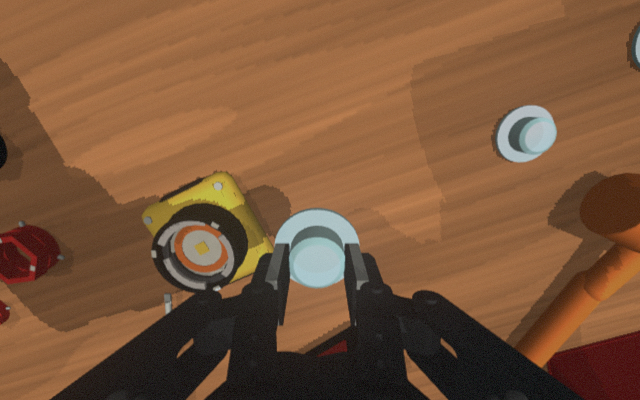

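The lens hangs level in the fingers at (317,250). The lamp's barrel rim is at about (200,252), with orange gasket and white marks visible inside, and the red ring at (30,252). Rim measured at (535.1, -45.9), radius 36.3.

Emit:
{"op": "arm_command", "data": {"plan": [{"fingers": 2.86, "xyz": [-0.7, -1.2, 2.5], "turn": 0}, {"fingers": 2.86, "xyz": [-1.3, -2.2, 5], "turn": 0}, {"fingers": 2.86, "xyz": [-1.3, -2.2, 5], "turn": 0}, {"fingers": 2.86, "xyz": [-1.3, -2.2, 5], "turn": 0}]}}

```text
t: 5.72
ee_pos: [535.0, 35.4, 150.8]
ee_rot: [0.0, 0.169, 0.986, 0.0]
ft_force: [-0.4, -0.1, 0.5]
opening: 29.2
grasp_force: 10.6
```

```bash
python3 lamp.py l2.png; cat > held.py <<'E'
from h import *
import sys
D=np.load(sys.argv[1]); c={k:D[k] for k in D}; c['range_z']=c['dep']
o=sensors.get_obs(); p=np.array(o['ee_pos']); A=rot(o['ee_rot'])
uu,vv=np.meshgrid(np.arange(640),np.arange(400)); P=deep(c,np.c_[uu.ravel(),vv.ravel()]).reshape(400,640,3)
H,S,V=[x.astype(int) for x in cv2.split(cv2.cvtColor(c['img'],cv2.COLOR_RGB2HSV))]
m=(H>75)&(H<130)&(S>10)&(S<110)&(V>90)&(np.hypot(P[...,0]-p[0],P[...,1]-p[1])<45)&(c['dep']>0)
T=(P-p)@A; print('held lens z tool hist',np.histogram(T[...,2][m],np.arange(60,96,2)))
for nm,lo,hi,r0 in(('head',62,70,15),('flange',80.5,87,24.2)):
    q=T[m&(T[...,2]>lo)&(T[...,2]<hi)]; z=np.median(q[:,2]); mm=(m&(T[...,2]>lo)&(T[...,2]<hi)).astype(np.uint8)
    cn=max(cv2.findContours(mm,0,1)[0],key=cv2.contourArea).reshape(-1,2); hu=cv2.convexHull(cn).reshape(-1,2)
    w=(onz(c,hu,p[2]-z)-p)@A; cc,r=cv2.minEnclosingCircle(w[:,:2].astype(np.float32)); print(nm,'z',z.round(1),'tool xy',np.round(cc,2),r)
    if nm=='flange': q2=q; B=np.c_[q[:,:2],np.ones(len(q))]; print('flange tilt (dz/dx,dz/dy)',np.linalg.lstsq(B,q[:,2],rcond=None)[0].round(3))
# gasket: orange
g=(H>5)&(H<22)&(S>120)&(np.hypot(P[...,0]-535,P[...,1]+46)<25)&(P[...,2]>25)&(P[...,2]<48); q=P[g]; print('gasket z',np.median(q[:,2]),g.sum())
E
python3 held.py l2.png.npz
```

```text
z hist (array([  98, 3279,  488,    0,    0,    4,   40,   96,  208,  307,  418,
        422, 1216, 1986,  359,  120,  431,  293,  120,  561, 2699,  397,
        205,  383,  368,  634,  632, 1549,  133,    0,    0,    0,    0,
          0]), array([-4, -2,  0,  2,  4,  6,  8, 10, 12, 14, 16, 18, 20, 22, 24, 26, 28,
       30, 32, 34, 36, 38, 40, 42, 44, 46, 48, 50, 52, 54, 56, 58, 60, 62,
       64]))
rim z 50.8184658113979 ell [195.8 269.8] circ [534. -46.] 36.111820220947266
5.775 [535.1  35.4 150.9] [-0.086  0.375 -0.319  0.876  0.     0.254] 28.8166127705755 10.552133023738861 [-0.4  0.9 -0.6]
crop origin 115 189
held lens z tool hist (array([   0,    0,  328, 1593,  358,   91,   85,   79,   72,   69,   71,
        475, 1212,   43,    0,    0,    0]), array([60, 62, 64, 66, 68, 70, 72, 74, 76, 78, 80, 82, 84, 86, 88, 90, 92,
       94]))
head z 66.7 tool xy [ 0.75 -0.02] 14.862645149230957
flange z 84.3 tool xy [ 3.17 -0.04] 23.351240158081055
flange tilt (dz/dx,dz/dy) [1.4000e-02 0.0000e+00 8.4116e+01]
gasket z 37.136165692053396 1227
```

View pics/cl2.png

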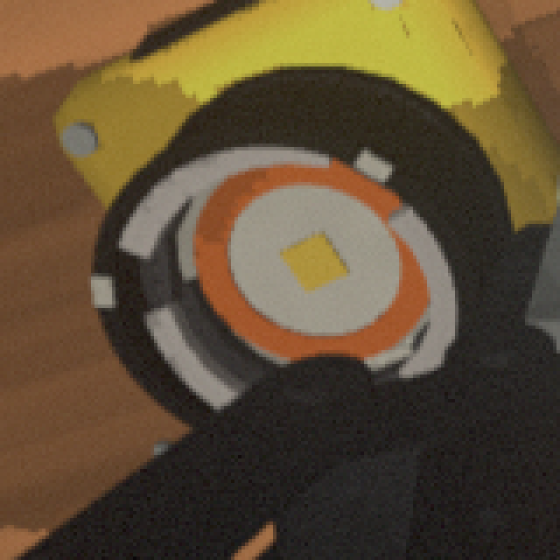

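The crop shows the barrel bore with the orange gasket, white gap marks at crop (373,165) and (102,291), and the third hidden behind the finger. I'll fit circles of known radius at the known heights for both lamp and held lens.

```bash
cat > fit.py <<'E'
from h import *
from scipy.optimize import least_squares
def load(fn):
    D=np.load(fn); c={k:D[k] for k in D}; c['range_z']=c['dep']
    uu,vv=np.meshgrid(np.arange(640),np.arange(400)); c['P']=deep(c,np.c_[uu.ravel(),vv.ravel()]).reshape(400,640,3)
    c['hsv']=[x.astype(int) for x in cv2.split(cv2.cvtColor(c['img'],cv2.COLOR_RGB2HSV))]; return c
def circ(w,r,g):
    s=least_squares(lambda x:np.hypot(w[:,0]-x[0],w[:,1]-x[1])-r,g,loss='cauchy',f_scale=.3); d=abs(s.fun); return s.x.round(2),(d<.6).sum(),len(d)
def cont(m): return max(cv2.findContours(m.astype(np.uint8),0,1)[0],key=cv2.contourArea).reshape(-1,2)+0.0
def lamp(c,g=(535,-46)):
    P=c['P']; m=(np.hypot(P[...,0]-g[0],P[...,1]-g[1])<45)&(P[...,2]>48.5)&(P[...,2]<58)
    m=cv2.morphologyEx(m.astype(np.uint8),2,np.ones((2,2)))
    n,L,st,_=cv2.connectedComponentsWithStats(m); w=onz(c,cont(L==1+st[1:,4].argmax())+0,52); return circ(w,36,g)
def marks(c,ctr):
    H,S,V=c['hsv'];w=[]
    P=c['P'];d=np.hypot(P[...,0]-ctr[0],P[...,1]-ctr[1])
    m=(P[...,2]>48)&(d>26.5)&(d<37)&(S<60)&(V>130)
    n,L,st,ce=cv2.connectedComponentsWithStats(m.astype(np.uint8))
    return [(ce[i].round(1).tolist(),st[i,4],(np.hypot(*(q:=onz(c,[ce[i]],52)[0,:2]-ctr)).round(1)),np.degrees(np.arctan2(q[1],q[0])).round(1)) for i in range(1,n) if st[i,4]>6]
if __name__=='__main__':
    for f in('l1','l2'):
        c=load(f+'.png.npz'); L=lamp(c); print(f,'lamp',L); print(*marks(c,L[0]),sep='\n')
    A=rot([0,.17,.98545,0]); p=np.array([535.1,35.4,150.9]); H,S,V=c['hsv']
    m0=(H>75)&(H<130)&(S>10)&(S<110)&(V>90)&(np.hypot(c['P'][...,0]-p[0],c['P'][...,1]-p[1])<45)
    T=(c['P']-p)@A
    w=(onz(c,cont(m0&(T[...,2]<69)),p[2]-65.5)-p)@A; print('head',circ(w,15,(0.5,0)))
    w=(onz(c,cont(m0),p[2]-83.5)-p)@A; print('flange',circ(w,24.2,(0.5,0)))
E
python3 fit.py
```

```text
l1 lamp (array([535.04, -45.78]), np.int64(90), 238)
([167.7, 233.8], np.int32(152), np.float64(27.8), np.float64(-155.4))
([214.4, 225.0], np.int32(28), np.float64(33.0), np.float64(126.7))
([227.2, 246.3], np.int32(95), np.float64(28.1), np.float64(89.2))
([153.3, 253.5], np.int32(24), np.float64(33.7), np.float64(-113.9))
([191.6, 283.6], np.int32(112), np.float64(26.3), np.float64(-33.5))
([216.9, 288.3], np.int32(21), np.float64(33.3), np.float64(5.9))
l2 lamp (array([536.59, -44.89]), np.int64(140), 417)
([162.5, 247.2], np.int32(270), np.float64(29.3), np.float64(-155.7))
([221.3, 236.4], np.int32(44), np.float64(33.1), np.float64(129.8))
([237.5, 261.5], np.int32(107), np.float64(27.7), np.float64(94.1))
([143.7, 272.0], np.int32(35), np.float64(35.2), np.float64(-115.3))
([176.8, 302.0], np.int32(16), np.float64(25.7), np.float64(-61.6))
head (array([-0.17, -0.77]), np.int64(70), 182)
flange (array([-0.42, -0.11]), np.int64(140), 253)
```

Emit:
{"op": "arm_command", "data": {"plan": [{"fingers": 2.86, "xyz": [-0.7, -2, 0], "turn": 0}, {"fingers": 2.86, "xyz": [-1.7, -4.8, 0], "turn": 0}, {"fingers": 2.86, "xyz": [-2.7, -7.68, 0], "turn": 0}, {"fingers": 2.86, "xyz": [-2.7, -7.68, 0], "turn": 0}, {"fingers": 2.86, "xyz": [-2.7, -7.68, 0], "turn": 0}]}}

```text
t: 6.4
ee_pos: [534.8, -46.1, 150.5]
ee_rot: [0.0, 0.169, 0.986, 0.0]
ft_force: [-1.3, 0.6, -0.0]
opening: 28.9
grasp_force: 10.6
```

```bash
python3 - <<'E'
from h import *
o=sensors.get_obs();print(np.round(o['ee_pos'],2),o['grasp_force'],np.round(o['ft_force'],1),np.round(o['joints'],2))
E
```

```text
[534.81 -46.1  150.47] 10.573448538780212 [-1.3  0.6 -0. ] [-0.24  0.38 -0.32  0.88  0.    0.1 ]
```

Emit:
{"op": "arm_command", "data": {"plan": [{"fingers": 2.86, "xyz": [0, 0, 0.6], "turn": 0}, {"fingers": 2.86, "xyz": [0, 0, 1], "turn": 0}, {"fingers": 2.86, "xyz": [0, 0, 1.2], "turn": 0}, {"fingers": 2.86, "xyz": [0, 0, 1.3], "turn": 0}]}}

```text
t: 6.9
ee_pos: [534.6, -46.5, 136.7]
ee_rot: [-0.0, 0.169, 0.986, 0.0]
ft_force: [0.1, 0.3, -0.9]
opening: 28.6
grasp_force: 10.6
```

Emit:
{"op": "arm_command", "data": {"plan": [{"fingers": 2.86, "xyz": [0, 0, 0.3], "turn": 0}, {"fingers": 2.86, "xyz": [0, 0, 0.5], "turn": 0}]}}

```text
t: 7.15
ee_pos: [534.6, -46.7, 131.7]
ee_rot: [-0.0, 0.17, 0.986, 0.0]
ft_force: [-0.7, -0.1, 0.1]
opening: 28.6
grasp_force: 10.6
```

Emit:
{"op": "arm_command", "data": {"plan": [{"fingers": 2.86, "xyz": [0, 0.03, 0.2], "turn": 0}, {"fingers": 2.86, "xyz": [0, 0.05, 0.35], "turn": 0}, {"fingers": 2.86, "xyz": [0, 0.05, 0.4], "turn": 0}]}}

```text
t: 7.52
ee_pos: [534.8, -46.2, 127.8]
ee_rot: [-0.0, 0.17, 0.986, -0.0]
ft_force: [-0.7, 0.5, -0.8]
opening: 28.6
grasp_force: 10.6
```

Emit:
{"op": "arm_command", "data": {"plan": [{"fingers": 2.86, "xyz": [0, 0, 0.07], "turn": 0}, {"fingers": 2.86, "xyz": [0, 0, 0.12], "turn": 0}]}}

```text
t: 7.78
ee_pos: [534.8, -46.2, 126.7]
ee_rot: [0.0, 0.17, 0.986, -0.0]
ft_force: [0.8, 0.5, -0.1]
opening: 28.8
grasp_force: 10.6
```

Emit:
{"op": "arm_command", "data": {"plan": [{"fingers": 2.86, "xyz": [0, 0, 0.05], "turn": 0}, {"fingers": 2.86, "xyz": [0, 0, 0.1], "turn": 0}]}}

```text
t: 8.02
ee_pos: [534.9, -46.2, 125.9]
ee_rot: [0.0, 0.17, 0.986, -0.0]
ft_force: [-1.2, 0.8, 6.6]
opening: 28.7
grasp_force: 11.0
```

Emit:
{"op": "arm_command", "data": {"plan": [{"fingers": 2.92, "xyz": [0, 0, -0.05], "turn": 0}, {"fingers": 3.1, "xyz": [0, 0, -0.05], "turn": 0}, {"fingers": 3.8, "xyz": [0, 0, -0.05], "turn": 0}, {"fingers": 4.5, "xyz": [0, 0, -0.05], "turn": 0}, {"fingers": 5, "xyz": [0, 0, -1], "turn": 0}]}}

```text
t: 8.65
ee_pos: [534.5, -46.1, 135.6]
ee_rot: [-0.001, 0.17, 0.986, 0.0]
ft_force: [-0.1, 0.1, 0.4]
opening: 49.9
grasp_force: 0.0
```

Emit:
{"op": "arm_command", "data": {"plan": [{"fingers": 6, "xyz": [0, 0, -3], "turn": 0}, {"fingers": 7, "xyz": [0, 0, -6], "turn": 0}, {"fingers": 7, "xyz": [0, -3, -8], "turn": 0}, {"fingers": 7, "xyz": [0, -8, -8], "turn": 0}, {"fingers": 7, "xyz": [0, -12, -8], "turn": 0}]}}

```text
t: 9.28
ee_pos: [494.2, -160.7, 216.7]
ee_rot: [0.001, 0.17, 0.986, -0.0]
ft_force: [-1.1, -0.1, -0.7]
opening: 70.0
grasp_force: 0.0
```

Emit:
{"op": "arm_command", "data": {"plan": [{"fingers": 7, "xyz": [0, 0, 0], "turn": 0}, {"fingers": 7, "xyz": [0, 0, 0], "turn": 0}]}}

```text
t: 9.52
ee_pos: [494.8, -159.1, 216.1]
ee_rot: [0.0, 0.17, 0.985, 0.0]
ft_force: [-0.2, 0.5, -0.1]
opening: 69.9
grasp_force: 0.0
```

```bash
python3 lamp.py r1.png; cat > ring.py <<'E'
from fit import *
import sys
c=load(sys.argv[1]); P=c['P']; H,S,V=c['hsv']
near=np.hypot(P[...,0]-490,P[...,1]+228)<50
m=near&((H<8)|(H>172))&(S>120)&(P[...,2]>22)&(P[...,2]<32)
print('ring top z',np.median(P[m][:,2]),m.sum())
cn=cont(cv2.morphologyEx(m.astype(np.uint8),3,np.ones((5,5)))>0); w=onz(c,cv2.convexHull(cn.astype(np.float32)).reshape(-1,2),27)[:,:2]
(cc,sz,an)=cv2.minAreaRect(w.astype(np.float32)); cir=cv2.minEnclosingCircle(w.astype(np.float32)); print('rect',np.round(cc,1),np.round(sz,1),an,'circ',np.round(cir[0],1),cir[1])
ctr=np.array(cir[0])
def hexr(x):  # support distance of hexagon: points on flats
    d=w-x[:2]; a=np.arctan2(d[:,1],d[:,0])-x[2]; a=(a+np.pi/6)%(np.pi/3)-np.pi/6; return np.hypot(d[:,0],d[:,1])*np.cos(a)-23
w=onz(c,cn,27)[:,:2]
best=min((least_squares(hexr,[*ctr,t],loss='soft_l1',f_scale=.4) for t in np.radians([0,20,40])),key=lambda s:s.cost)
print('hex',best.x[:2].round(2),'flat deg mod60',np.degrees(best.x[2])%60,'cost',best.cost,len(w))
ctr=best.x[:2]
d=np.hypot(P[...,0]-ctr[0],P[...,1]-ctr[1]); mm=near&(P[...,2]>20)&(d<27)&(S<70)&(V>120)
n,L,st,ce=cv2.connectedComponentsWithStats(mm.astype(np.uint8))
for i in range(1,n):
    if st[i,4]>3: q=onz(c,[ce[i]],27)[0,:2]-ctr; print('mark',ce[i].round(1),st[i,4],np.hypot(*q).round(1),np.degrees(np.arctan2(q[1],q[0])).round(1))
mm=near&(d>24)&(d<34)&(S<70)&(V>110)&(P[...,2]<15)&(P[...,2]>0)
n,L,st,ce=cv2.connectedComponentsWithStats(mm.astype(np.uint8))
for i in range(1,n):
    if st[i,4]>3: q=onz(c,[ce[i]],4.2)[0,:2]-ctr; print('pin',ce[i].round(1),st[i,4],np.hypot(*q).round(1),np.degrees(np.arctan2(q[1],q[0])).round(1))
E
python3 ring.py r1.png.npz
```

```text
z hist (array([  90, 2470,  494,    0,    0,    3,   36,   79,  128,  246,  298,
        305,  965, 1621,  323,   66,  265,  120,   70,   71,   82,  145,
        660, 1003,  301,  506,  573, 1383,  232,   44,  145,  539,  373,
          1]), array([-4, -2,  0,  2,  4,  6,  8, 10, 12, 14, 16, 18, 20, 22, 24, 26, 28,
       30, 32, 34, 36, 38, 40, 42, 44, 46, 48, 50, 52, 54, 56, 58, 60, 62,
       64]))
rim z 50.91275658011433 ell [461.8 200.6] circ [535. -47.] 36.207515716552734
9.575 [ 494.9 -158.7  215.9] [-0.467  0.298 -0.245  1.028  0.    -0.127] 69.97441373029365 0.0 [0.7 0.2 0.6]
crop origin 381 120
ring top z 26.10243755965925 842
rect [ 491.  -222.9] [52.1 46.4] 79.54509735107422 circ [ 491.2 -222.7] 26.80774688720703
hex [ 491.02 -222.89] flat deg mod60 48.62070108825597 cost 252.47887608329222 283
mark [244.  191.6] 25 19.9 170.8
mark [270.2 220.4] 21 20.3 46.6
mark [233.  225.5] 22 21.0 -70.2
pin [248.5 178.2] 18 26.4 169.1
```

View pics/r1.png

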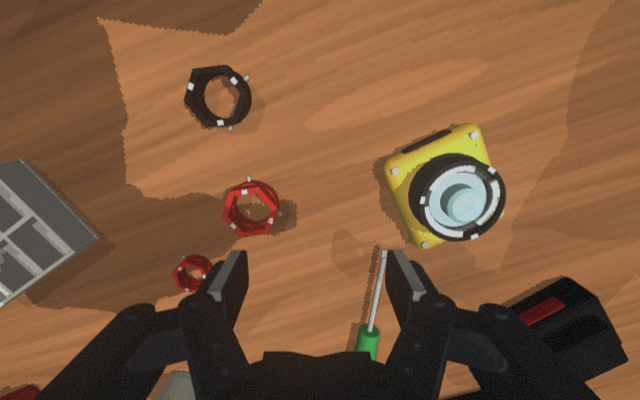

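The lens sits in the barrel with its head at (463,203) and the flange ring around it. The red ring is at (251,208) with marks at (244,192), (270,220) and (233,225). Next I turn the fingers onto its flats and look closer.

Emit:
{"op": "arm_command", "data": {"plan": [{"fingers": 7, "xyz": [-0.6, -2, 1], "turn": -10}, {"fingers": 7, "xyz": [-1.2, -4, 3], "turn": -20}, {"fingers": 7, "xyz": [-1.8, -6.2, 5], "turn": -30}, {"fingers": 7, "xyz": [-1.8, -6.2, 6.5], "turn": -38.6}, {"fingers": 7, "xyz": [-1.8, -6.2, 6.5], "turn": -38.6}]}}

```text
t: 10.2
ee_pos: [490.9, -222.8, 150.0]
ee_rot: [-0.001, -0.166, 0.986, 0.001]
ft_force: [-0.1, 0.4, 0.1]
opening: 70.0
grasp_force: 0.0
```

Emit:
{"op": "arm_command", "data": {"plan": [{"fingers": 7, "xyz": [0, 0, 0], "turn": 0}, {"fingers": 7, "xyz": [0, 0, 0], "turn": 0}]}}

```text
t: 10.45
ee_pos: [491.4, -223.5, 151.4]
ee_rot: [0.0, -0.165, 0.986, -0.0]
ft_force: [0.0, -0.4, 0.3]
opening: 70.0
grasp_force: 0.0
```

```bash
python3 lamp.py r2.png; python3 ring.py r2.png.npz; python3 - <<'E'
from h import *
print(np.round(rot(sensors.get_obs()['ee_rot']),4).tolist())
E
```

```text
z hist (array([  61, 2599,  279,   21,   36,   47,   99,  164,  250,  331,  370,
        374,  891, 1498,  197,   86,  179,   79,   63,   71,   67,   84,
        223,  317,  163,  200,  197,  525,   36,    0,    0,    0,    0,
          0]), array([-4, -2,  0,  2,  4,  6,  8, 10, 12, 14, 16, 18, 20, 22, 24, 26, 28,
       30, 32, 34, 36, 38, 40, 42, 44, 46, 48, 50, 52, 54, 56, 58, 60, 62,
       64]))
rim z 50.821458725232574 ell [553.2 341. ] circ [519.2 -40.3] 32.12747573852539
10.5 [ 491.3 -223.5  151.3] [-0.578  0.38  -0.309  0.88  -0.    -0.91 ] 69.79607490378633 0.0 [ 0.   0.6 -0.2]
crop origin 473 261
ring top z 26.15923647891792 1462
rect [ 490.8 -224.1] [52.8 45.8] 18.931915283203125 circ [ 490.8 -223.9] 26.411788940429688
hex [ 490.96 -224.06] flat deg mod60 48.994197257375944 cost 26.737594914815215 213
mark [331.7 196.5] 38 19.9 168.2
mark [287.2 221.1] 37 20.4 -68.9
mark [331.3 244.1] 40 21.1 48.5
pin [334.5 179.7] 29 26.5 169.1
pin [281.2 208.9] 16 27.1 -70.9
[[-0.9454, -0.326, 0.0008], [-0.326, 0.9454, -0.0005], [-0.0006, -0.0007, -1.0]]
```

View pics/r2.png

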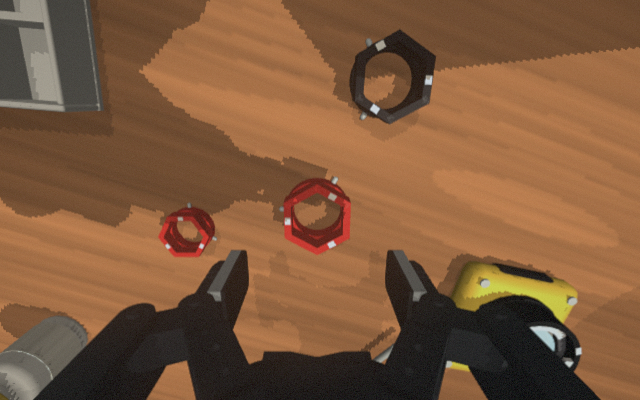

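The ring is centred between the fingers at (317,215), with flats parallel to the pads and its marks at (332,196), (287,221) and (331,244).

Emit:
{"op": "arm_command", "data": {"plan": [{"fingers": 5.6, "xyz": [0, 0, 3], "turn": 0}, {"fingers": 5.6, "xyz": [0, 0, 6], "turn": 0}, {"fingers": 5.2, "xyz": [0, 0, 6.35], "turn": 0}, {"fingers": 4.8, "xyz": [0, 0, 6.35], "turn": 0}, {"fingers": 4.6, "xyz": [0, 0, 6.35], "turn": 0}]}}

```text
t: 11.12
ee_pos: [491.5, -224.0, 88.3]
ee_rot: [0.001, -0.166, 0.986, -0.001]
ft_force: [0.0, -0.1, 0.0]
opening: 45.7
grasp_force: 0.1
```

Emit:
{"op": "arm_command", "data": {"plan": [{"fingers": 4.5, "xyz": [0, 0, 0], "turn": 0}, {"fingers": 4.3, "xyz": [0, 0, 0], "turn": 0}, {"fingers": 4.0, "xyz": [0, 0, 0], "turn": 0}, {"fingers": 4.0, "xyz": [0, 0, 0], "turn": 0}]}}

```text
t: 11.62
ee_pos: [491.5, -224.0, 88.7]
ee_rot: [0.001, -0.166, 0.986, -0.001]
ft_force: [-2.1, 1.4, 11.2]
opening: 44.3
grasp_force: 59.4
```

Emit:
{"op": "arm_command", "data": {"plan": [{"fingers": 4.0, "xyz": [0, 0, -3], "turn": 0}, {"fingers": 4.0, "xyz": [0, 0, -7.2], "turn": 0}, {"fingers": 4.0, "xyz": [-1.5, 2.3, -7.8], "turn": 8}, {"fingers": 4.0, "xyz": [-4, 6.2, -7.8], "turn": 17}, {"fingers": 4.0, "xyz": [-6.6, 10.2, -7.8], "turn": 26}]}}

```text
t: 12.25
ee_pos: [520.4, -104.8, 166.2]
ee_rot: [0.001, 0.064, 0.998, -0.0]
ft_force: [0.9, -0.0, 0.1]
opening: 44.2
grasp_force: 62.5
```

```bash
python3 - <<'E'
from h import *
o=sensors.get_obs(); p=np.array(o['ee_pos']);A=rot(o['ee_rot']);print(p.round(1),np.degrees(np.arctan2(A[1,1],A[0,1])),o['grasp_force'],o['opening'])
print('to go tool',((np.array([534.95,-46.1,p[2]])-p)@A).round(1))
E
```

```text
[ 520.4 -104.8  166.2] 82.71814986217366 62.54384636878967 44.18091426511069
to go tool [-7.  60.1 -0. ]
```

Emit:
{"op": "arm_command", "data": {"plan": [{"fingers": 4.0, "xyz": [-0.4, 3.5, 0], "turn": 9}, {"fingers": 4.0, "xyz": [-0.7, 6.1, 0], "turn": 16.8}, {"fingers": 4.0, "xyz": [-0.7, 6.1, 0.3], "turn": 16.8}, {"fingers": 4.0, "xyz": [-0.7, 6.1, 0.5], "turn": 16.8}, {"fingers": 4.0, "xyz": [-0.7, 6.1, 0.5], "turn": 16.8}]}}

```text
t: 12.88
ee_pos: [534.1, -46.9, 160.2]
ee_rot: [-0.0, 0.206, 0.979, -0.0]
ft_force: [0.1, 0.0, -0.7]
opening: 43.9
grasp_force: 62.6
```

```bash
cat > st.py <<'E'
from h import *
o=sensors.get_obs(); p=np.array(o['ee_pos']);A=rot(o['ee_rot']);print(o['t'],p.round(2),'yaw',np.degrees(np.arctan2(A[1,1],A[0,1])).round(2),'F',np.round(o['ft_force'],1),'M',np.round(o['wrist_torque'],3),'g',o['grasp_force'].__round__(1),o['opening'].__round__(1),'q6',round(o['joints'][5],2))
print('to go tool',((np.array([534.95,-46.1,p[2]])-p)@A).round(2))
E
python3 st.py; python3 lamp.py i1.png | tail -3
```

```text
12.875 [534.14 -46.87 160.18] yaw 66.28 F [ 0.1  0.  -0.7] M [ 0.03   0.017 -0.012] g 62.6 43.9 q6 0.17
to go tool [-0.43  1.03 -0.  ]
rim z 50.91255940634774 ell [317.6 228.3] circ [534.8 -46.3] 35.29090881347656
12.925 [534.2 -46.8 160.2] [-0.239  0.367 -0.303  0.901 -0.     0.175] 44.08548268417018 62.55145311355591 [-0.5  0.2 -0.7]
crop origin 237 148
```

View pics/i1.png

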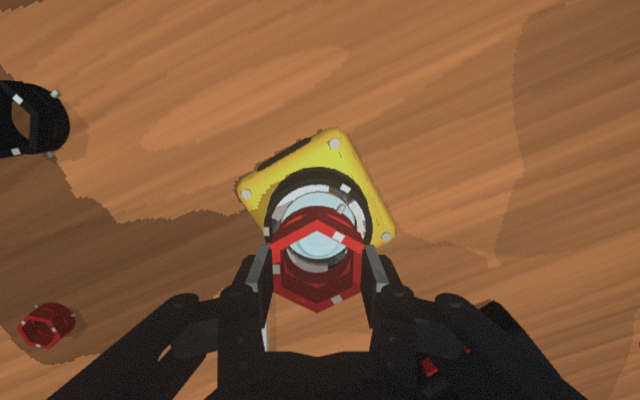

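The ring is held over the barrel, collar around (318,265), with the lens head visible through it and the lamp mark at (346,188). It is aligned for insertion.

Emit:
{"op": "arm_command", "data": {"plan": [{"fingers": 4.0, "xyz": [-0.04, 0.1, 0.6], "turn": 0}, {"fingers": 4.0, "xyz": [-0.04, 0.1, 1.2], "turn": 0}, {"fingers": 4.0, "xyz": [-0.04, 0.1, 1.6], "turn": 0}, {"fingers": 4.0, "xyz": [-0.04, 0.1, 1.8], "turn": 0}, {"fingers": 4.0, "xyz": [-0.04, 0.1, 1.85], "turn": 0}]}}

```text
t: 13.55
ee_pos: [535.0, -45.3, 141.6]
ee_rot: [-0.0, 0.206, 0.979, -0.0]
ft_force: [-0.1, -0.1, -0.9]
opening: 44.1
grasp_force: 62.6
```

```bash
python3 st.py
```

```text
13.55 [535.04 -45.31 141.56] yaw 66.28 F [-0.1 -0.1 -0.9] M [-0.019  0.053  0.016] g 62.6 44.1 q6 0.18
to go tool [-0.23 -0.76  0.  ]
```

Emit:
{"op": "arm_command", "data": {"plan": [{"fingers": 4.0, "xyz": [-0.02, -0.07, 0], "turn": 0}, {"fingers": 4.0, "xyz": [-0.02, -0.07, 0.05], "turn": 0}, {"fingers": 4.0, "xyz": [-0.02, -0.07, 0.2], "turn": 0}]}}

```text
t: 13.92
ee_pos: [535.1, -46.1, 139.8]
ee_rot: [0.0, 0.206, 0.979, -0.0]
ft_force: [0.2, -0.6, 0.2]
opening: 43.7
grasp_force: 62.6
```

```bash
python3 st.py
```

```text
13.925 [535.05 -46.06 139.76] yaw 66.27 F [ 0.2 -0.6  0.2] M [-0.004 -0.031  0.004] g 62.6 43.7 q6 0.18
to go tool [ 0.08 -0.08 -0.  ]
```

Emit:
{"op": "arm_command", "data": {"plan": [{"fingers": 4.0, "xyz": [0, 0, 0.15], "turn": 0}, {"fingers": 4.0, "xyz": [0, 0, 0.3], "turn": 0}, {"fingers": 4.0, "xyz": [0, 0, 0.4], "turn": 0}]}}

```text
t: 14.3
ee_pos: [534.9, -46.1, 135.5]
ee_rot: [-0.0, 0.206, 0.979, -0.0]
ft_force: [-0.2, -0.6, -0.7]
opening: 43.8
grasp_force: 62.6
```

```bash
python3 st.py
```

```text
14.3 [534.93 -46.05 135.54] yaw 66.27 F [-0.2 -0.6 -0.7] M [ 0.024 -0.039 -0.031] g 62.6 43.8 q6 0.18
to go tool [-0.03 -0.04 -0.  ]
```

Emit:
{"op": "arm_command", "data": {"plan": [{"fingers": 4.0, "xyz": [0, 0, 0.15], "turn": 0}, {"fingers": 4.0, "xyz": [0, 0, 0.28], "turn": 0}]}}

```text
t: 14.55
ee_pos: [535.0, -46.1, 132.8]
ee_rot: [-0.0, 0.206, 0.979, -0.0]
ft_force: [-0.4, -0.6, -1.2]
opening: 44.3
grasp_force: 62.6
```

Emit:
{"op": "arm_command", "data": {"plan": [{"fingers": 4.0, "xyz": [0, 0, 0.05], "turn": 0}, {"fingers": 4.0, "xyz": [0, 0, 0.05], "turn": 0}]}}

```text
t: 14.8
ee_pos: [534.9, -46.0, 132.4]
ee_rot: [-0.0, 0.206, 0.979, 0.0]
ft_force: [-0.8, -0.1, -1.6]
opening: 44.2
grasp_force: 62.6
```

```bash
python3 st.py
```

```text
14.8 [534.95 -46.05 132.38] yaw 66.27 F [-0.8 -0.1 -1.6] M [-0.003  0.035 -0.018] g 62.6 44.2 q6 0.18
to go tool [-0.02 -0.05 -0.  ]
```

Emit:
{"op": "arm_command", "data": {"plan": [{"fingers": 4.0, "xyz": [0, 0, 0.04], "turn": 0}, {"fingers": 4.0, "xyz": [0, 0, 0.06], "turn": 0}]}}

```text
t: 15.05
ee_pos: [535.0, -46.0, 131.9]
ee_rot: [0.0, 0.206, 0.979, -0.0]
ft_force: [-1.3, 0.0, 2.8]
opening: 44.1
grasp_force: 63.0
```

```bash
python3 st.py
```

```text
15.05 [535.03 -46.05 131.93] yaw 66.28 F [-1.3  0.   2.8] M [0.038 0.184 0.009] g 63.0 44.1 q6 0.18
to go tool [ 0.05 -0.08 -0.  ]
```

Emit:
{"op": "arm_command", "data": {"plan": [{"fingers": 4.0, "xyz": [0, 0, -0.04], "turn": 6}, {"fingers": 4.0, "xyz": [0, 0, -0.04], "turn": 12}, {"fingers": 4.0, "xyz": [0, 0, -0.03], "turn": 18}, {"fingers": 4.0, "xyz": [0, 0, -0.01], "turn": 24}, {"fingers": 4.0, "xyz": [0, 0, 0.01], "turn": 29}]}}

```text
t: 15.68
ee_pos: [535.0, -46.0, 131.7]
ee_rot: [-0.0, 0.445, 0.895, -0.0]
ft_force: [0.9, 0.7, -0.5]
opening: 44.0
grasp_force: 62.6
```

```bash
python3 st.py
```

```text
15.675 [534.97 -46.05 131.65] yaw 37.09 F [ 0.9  0.7 -0.5] M [-0.03  -0.009 -0.034] g 62.6 44.0 q6 0.69
to go tool [-0.03 -0.05  0.  ]
```

Emit:
{"op": "arm_command", "data": {"plan": [{"fingers": 4.0, "xyz": [0, 0, 0.01], "turn": 4}, {"fingers": 4.0, "xyz": [0, 0, 0.02], "turn": 8}, {"fingers": 4.0, "xyz": [0, 0, 0.03], "turn": 11}, {"fingers": 4.0, "xyz": [0, 0, 0.03], "turn": 11}]}}

```text
t: 16.18
ee_pos: [535.0, -46.1, 131.5]
ee_rot: [0.0, 0.528, 0.849, 0.0]
ft_force: [0.2, 0.3, 1.7]
opening: 44.4
grasp_force: 62.8
```

```bash
python3 st.py
```

```text
16.175 [535.04 -46.07 131.46] yaw 26.29 F [0.2 0.3 1.7] M [-0.056  0.067 -0.03 ] g 62.8 44.4 q6 0.87
to go tool [ 0.01 -0.09 -0.  ]
```

Emit:
{"op": "arm_command", "data": {"plan": [{"fingers": 4.0, "xyz": [0, 0, 0], "turn": 2}, {"fingers": 4.0, "xyz": [0, 0, 0], "turn": 4}, {"fingers": 4.0, "xyz": [0, 0, 0], "turn": 4}]}}

```text
t: 16.55
ee_pos: [535.0, -46.1, 131.4]
ee_rot: [0.0, 0.557, 0.83, 0.0]
ft_force: [0.9, -0.2, 2.2]
opening: 44.1
grasp_force: 62.9
```

```bash
python3 st.py
```

```text
16.55 [535.04 -46.07 131.42] yaw 22.24 F [ 0.9 -0.2  2.2] M [-0.044 -0.038 -0.049] g 62.9 44.1 q6 0.94
to go tool [ 0.01 -0.1  -0.  ]
```

Emit:
{"op": "arm_command", "data": {"plan": [{"fingers": 4.0, "xyz": [0, 0, 0], "turn": 2}, {"fingers": 4.0, "xyz": [0, 0, 0.01], "turn": 4}, {"fingers": 4.0, "xyz": [0, 0, 0.01], "turn": 4}]}}

```text
t: 16.92
ee_pos: [535.0, -46.0, 131.3]
ee_rot: [0.0, 0.586, 0.81, 0.0]
ft_force: [0.1, -0.6, 4.2]
opening: 44.2
grasp_force: 63.0
```

```bash
python3 st.py
```

```text
16.925 [535.   -46.04 131.34] yaw 18.23 F [ 0.1 -0.6  4.2] M [-0.067  0.061 -0.029] g 63.0 44.2 q6 1.01
to go tool [-0.04 -0.07 -0.  ]
```

Emit:
{"op": "arm_command", "data": {"plan": [{"fingers": 4.0, "xyz": [0, 0, -0.01], "turn": 2}, {"fingers": 4.0, "xyz": [0, 0, -0.01], "turn": 4}, {"fingers": 4.0, "xyz": [0, 0, -0.01], "turn": 4}]}}

```text
t: 17.3
ee_pos: [534.9, -46.0, 131.3]
ee_rot: [-0.0, 0.614, 0.789, -0.0]
ft_force: [0.1, -0.5, 2.2]
opening: 44.2
grasp_force: 62.9
```

```bash
python3 st.py
```

```text
17.3 [534.89 -46.02 131.31] yaw 14.23 F [ 0.1 -0.5  2.2] M [ 0.03   0.079 -0.042] g 62.9 44.2 q6 1.08
to go tool [-0.09  0.04 -0.  ]
```

Emit:
{"op": "arm_command", "data": {"plan": [{"fingers": 4.0, "xyz": [0, 0, 0], "turn": 2}, {"fingers": 4.0, "xyz": [0, 0, 0], "turn": 4}, {"fingers": 4.0, "xyz": [0, 0, 0], "turn": 4}]}}

```text
t: 17.68
ee_pos: [534.9, -46.0, 131.2]
ee_rot: [-0.0, 0.641, 0.767, -0.0]
ft_force: [-0.2, -0.5, -0.3]
opening: 44.3
grasp_force: 62.5
```

```bash
python3 st.py
```

```text
17.675 [534.86 -46.02 131.23] yaw 10.23 F [-0.2 -0.5 -0.3] M [-0.025  0.062 -0.071] g 62.5 44.3 q6 1.15
to go tool [-0.1   0.07 -0.  ]
```

Emit:
{"op": "arm_command", "data": {"plan": [{"fingers": 4.0, "xyz": [0, 0, 0.01], "turn": 2}, {"fingers": 4.0, "xyz": [0, 0, 0.02], "turn": 4}, {"fingers": 4.0, "xyz": [0, 0, 0.02], "turn": 4}]}}

```text
t: 18.05
ee_pos: [534.8, -46.0, 131.0]
ee_rot: [-0.0, 0.668, 0.744, -0.0]
ft_force: [-0.9, 0.2, -3.0]
opening: 44.3
grasp_force: 62.3
```

```bash
python3 st.py
```

```text
18.05 [534.83 -46.03 131.02] yaw 6.22 F [-0.9  0.2 -3. ] M [-0.031  0.137 -0.104] g 62.3 44.3 q6 1.22
to go tool [-0.09  0.11 -0.  ]
```

Emit:
{"op": "arm_command", "data": {"plan": [{"fingers": 4.0, "xyz": [0, 0, 0.02], "turn": 1}, {"fingers": 4.0, "xyz": [0, 0, 0.03], "turn": 2}, {"fingers": 4.0, "xyz": [0, 0, 0.03], "turn": 2}]}}

```text
t: 18.42
ee_pos: [534.9, -46.0, 130.9]
ee_rot: [-0.0, 0.68, 0.733, -0.0]
ft_force: [-2.0, 0.9, -0.4]
opening: 43.9
grasp_force: 62.7
```

```bash
python3 st.py
```

```text
18.425 [534.89 -46.   130.91] yaw 4.25 F [-2.   0.9 -0.4] M [0.031 0.442 0.095] g 62.7 43.9 q6 1.26
to go tool [-0.11  0.06 -0.  ]
```

Emit:
{"op": "arm_command", "data": {"plan": [{"fingers": 4.0, "xyz": [0, 0, 0], "turn": 0}]}}

```text
t: 18.55
ee_pos: [534.9, -46.0, 130.9]
ee_rot: [-0.0, 0.68, 0.733, 0.0]
ft_force: [-1.8, 0.0, -0.1]
opening: 44.0
grasp_force: 62.7
```

```bash
python3 st.py; python3 - <<'E'
from h import *
M=[];F=[]
for i in range(4):
    viewer.capture('wrist'); o=sensors.get_obs(); M.append(o['wrist_torque']);F.append(o['ft_force'])
print(np.round(M,3).tolist(),np.round(F,1).tolist())
E
```

```text
18.55 [534.92 -46.03 130.93] yaw 4.28 F [-1.8  0.  -0.1] M [0.055 0.498 0.105] g 62.7 44.0 q6 1.26
to go tool [-0.08  0.03 -0.  ]
[[0.126, 0.434, 0.144], [0.082, 0.534, 0.05], [0.115, 0.639, 0.037], [0.093, 0.557, 0.104]] [[-2.4, -0.1, 1.3], [-2.7, 0.4, 0.8], [-3.1, 0.6, 0.9], [-2.4, 0.6, 0.9]]
```

Emit:
{"op": "arm_command", "data": {"plan": [{"fingers": 4.0, "xyz": [0, 0, 0.01], "turn": 1.2}, {"fingers": 4.0, "xyz": [0, 0, 0.02], "turn": 2.5}, {"fingers": 4.0, "xyz": [0, 0, 0.02], "turn": 2.5}]}}

```text
t: 19.12
ee_pos: [535.0, -46.1, 130.8]
ee_rot: [0.0, 0.696, 0.718, 0.0]
ft_force: [-2.5, 0.8, 3.5]
opening: 44.4
grasp_force: 62.9
```

```bash
python3 st.py; python3 - <<'E'
from h import *
M=[];F=[]
for i in range(8):
    viewer.capture('wrist'); o=sensors.get_obs(); M.append(o['wrist_torque']);F.append(o['ft_force'])
print(np.mean(M,0).round(3),np.mean(F,0).round(2),np.round(np.std(M,0),3))
E
```

```text
19.125 [535.04 -46.07 130.76] yaw 1.73 F [-2.5  0.8  3.5] M [0.142 0.577 0.028] g 62.9 44.4 q6 1.3
to go tool [-0.03 -0.09 -0.  ]
[0.111 0.55  0.059] [-2.31  0.64  3.58] [0.022 0.021 0.028]
```

```bash
cat > rm.py <<'E'
from fit import *
import sys
o=sensors.get_obs(); c=cap('wrist'); save(c,sys.argv[1]); fn=sys.argv[1]+'.npz'
np.savez(fn,K=c['K'],d=c['d'],Rw=c['Rw'],o=c['o'],img=c['pixels'],dep=c['range_z']); c=load(fn); P=c['P'];H,S,V=c['hsv'];ctr=np.array([534.95,-46.1])
d=np.hypot(P[...,0]-ctr[0],P[...,1]-ctr[1]); red=(d<30)&((H<8)|(H>172))&(S>120)&(P[...,2]>62)
print('ring top z',np.median(P[red][:,2]),red.sum(),'head z',np.median(P[(d<10)&(P[...,2]>50)][:,2]), 'rim',np.median(P[(d>31)&(d<35)&(P[...,2]>47)&(P[...,2]<56)][:,2]))
for nm,m,z in(('ring',(d<27)&(P[...,2]>64)&(S<70)&(V>120),69.5),('lamp',(d>29)&(d<37)&(P[...,2]>48)&(P[...,2]<56)&(S<60)&(V>120),52)):
    n,L,st,ce=cv2.connectedComponentsWithStats(m.astype(np.uint8))
    for i in range(1,n):
        if st[i,4]>5: q=onz(c,[ce[i]],z)[0,:2]-ctr; print(nm,ce[i].round(1),st[i,4],'r',np.hypot(*q).round(1),'a',np.degrees(np.arctan2(q[1],q[0])).round(1))
q=P[red&(P[...,2]>66)]; B=np.c_[q[:,:2]-ctr,np.ones(len(q))]; print('top plane',np.linalg.lstsq(B,q[:,2],rcond=None)[0].round(3))
E
python3 rm.py s1.png
```

```text
ring top z 67.836159332563 3149 head z 59.26103680857162 rim 51.18201160126165
ring [337.6 236.7] 92 r 20.9 a 61.4
ring [297.5 240.5] 6 r 18.2 a 119.7
ring [276.  269.1] 62 r 19.5 a -179.9
ring [254.7 283.8] 10 r 31.5 a -163.8
ring [377.7 286. ] 13 r 32.6 a -14.5
ring [336.1 299. ] 68 r 19.9 a -56.2
lamp [279.7 206. ] 80 r 33.1 a 126.0
lamp [312.9 201.3] 87 r 30.0 a 94.3
lamp [337.  204.1] 21 r 30.5 a 70.2
lamp [377.1 247.5] 42 r 33.8 a 7.4
lamp [289.  300.9] 10 r 34.7 a -114.7
top plane [-1.9000e-02  4.8000e-02  6.8961e+01]
```

View pics/s1.png

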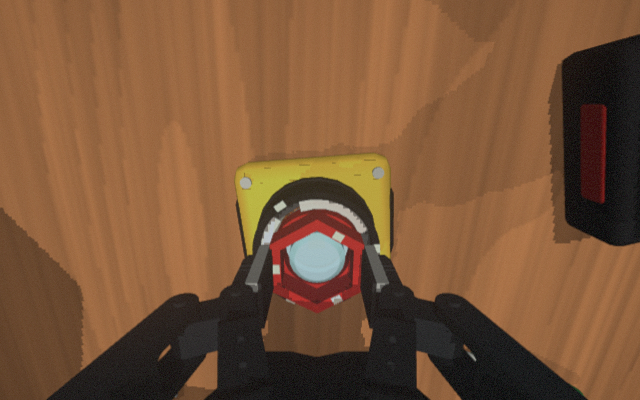

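The ring's marks are at (338,237), (276,269) and (336,299). That is 64.5° past the lamp's gap marks, with the head centred inside. To test for clamping I ease the arm up slightly and see whether the thread holds the ring down.

Emit:
{"op": "arm_command", "data": {"plan": [{"fingers": 4.0, "xyz": [0, 0, -0.02], "turn": 0}, {"fingers": 4.0, "xyz": [0, 0, -0.05], "turn": 0}, {"fingers": 4.0, "xyz": [0, 0, -0.05], "turn": 0}]}}

```text
t: 19.95
ee_pos: [535.0, -46.0, 130.9]
ee_rot: [-0.0, 0.696, 0.718, -0.0]
ft_force: [1.0, 0.4, -4.9]
opening: 43.9
grasp_force: 62.0
```

```bash
cat > av.py <<'E'
from h import *
M=[];F=[];Z=[]
for i in range(6):
    viewer.capture('wrist'); o=sensors.get_obs(); M.append(o['wrist_torque']);F.append(o['ft_force']);Z.append(o['ee_pos'])
print(o['t'],'M',np.mean(M,0).round(3),'F',np.mean(F,0).round(2),'p',np.mean(Z,0).round(2),'g',o['grasp_force'])
E
python3 av.py
```

```text
20.25 M [ 0.036 -0.276  0.033] F [ 1.73  0.04 -7.58] p [534.99 -46.05 130.97] g 62.23767042160034
```

Emit:
{"op": "arm_command", "data": {"plan": [{"fingers": 4.0, "xyz": [0, 0, 0.03], "turn": 0}, {"fingers": 4.0, "xyz": [0, 0, 0.03], "turn": 0.7}]}}

```text
t: 20.5
ee_pos: [535.0, -46.0, 130.9]
ee_rot: [0.0, 0.701, 0.714, 0.0]
ft_force: [0.2, 0.1, -5.0]
opening: 44.0
grasp_force: 62.6
```

```bash
python3 st.py; python3 av.py
```

```text
20.5 [534.97 -46.03 130.93] yaw 1.06 F [ 0.2  0.1 -5. ] M [-0.015 -0.105  0.443] g 62.6 44.0 q6 1.31
to go tool [-0.07 -0.02  0.  ]
20.8 M [ 0.053 -0.083  0.17 ] F [ 0.48  0.1  -5.17] p [534.95 -46.04 130.9 ] g 62.57798910140991
```

Emit:
{"op": "arm_command", "data": {"plan": [{"fingers": 4.0, "xyz": [0, 0, 0.02], "turn": -1}, {"fingers": 4.0, "xyz": [0, 0, 0.02], "turn": -2}, {"fingers": 4.0, "xyz": [0, 0, 0.02], "turn": -2}]}}

```text
t: 21.18
ee_pos: [535.0, -46.1, 130.9]
ee_rot: [0.0, 0.688, 0.726, 0.0]
ft_force: [-0.8, 0.2, 1.2]
opening: 44.1
grasp_force: 63.2
```

```bash
python3 st.py; python3 av.py; python3 rm.py s2.png|head -1; python3 - <<'E'
from fit import *
for f in('r1','i1','s1','s2'):
    c=load(f+'.png.npz');P=c['P'];d=np.hypot(P[...,0]-534.95,P[...,1]+46.1);H,S,V=c['hsv']
    hd=P[(d<13)&(P[...,2]>57.5)&(P[...,2]<64)&(H>75)&(H<130)][:,2]; rim=P[(d>30)&(d<35)&(P[...,2]>49.5)&(P[...,2]<53)][:,2]
    print(f,len(hd),np.median(hd).round(2),len(rim),np.median(rim).round(2),(np.median(hd)-np.median(rim)).round(2))
E
```

```text
21.175 [534.99 -46.09 130.85] yaw 3.1 F [-0.8  0.2  1.2] M [ 0.048  0.226 -0.037] g 63.2 44.1 q6 1.28
to go tool [-0.01 -0.04 -0.  ]
21.475 M [0.023 0.284 0.021] F [-0.81  0.15  1.97] p [535.02 -46.08 130.83] g 63.415764570236206
ring top z 67.90972673238548 3157 head z 59.34903376577854 rim 51.171085858732084
r1 798 59.92 1252 51.23 8.68
i1 598 60.04 1295 51.21 8.83
s1 1659 59.12 1445 51.24 7.88
s2 1675 59.17 1437 51.23 7.94
```

Emit:
{"op": "arm_command", "data": {"plan": [{"fingers": 4.2, "xyz": [0, 0, -0.03], "turn": 0}, {"fingers": 4.5, "xyz": [0, 0, -0.03], "turn": 0}, {"fingers": 5.2, "xyz": [0, 0, -0.03], "turn": 0}, {"fingers": 6.0, "xyz": [0, 0, -0.03], "turn": 0}, {"fingers": 6.5, "xyz": [0, 0, -0.5], "turn": 0}]}}

```text
t: 22.15
ee_pos: [534.9, -46.0, 135.8]
ee_rot: [-0.0, 0.688, 0.726, -0.0]
ft_force: [0.2, 0.1, -0.2]
opening: 65.0
grasp_force: 0.0
```

Emit:
{"op": "arm_command", "data": {"plan": [{"fingers": 6.5, "xyz": [0, 0, -3], "turn": 0}, {"fingers": 6.5, "xyz": [0, 0, -7], "turn": 0}, {"fingers": 6.5, "xyz": [0, 0, -9], "turn": 0}, {"fingers": 6.5, "xyz": [0, 0, -9], "turn": 0}, {"fingers": 6.5, "xyz": [0, 0, -9], "turn": 0}]}}

```text
t: 22.78
ee_pos: [534.7, -46.0, 225.1]
ee_rot: [-0.0, 0.688, 0.726, -0.0]
ft_force: [-0.2, -0.4, -0.7]
opening: 65.0
grasp_force: 0.0
```

```bash
python3 st.py; python3 rm.py s3.png; python3 - <<'E'
from fit import *
c=load('s3.png.npz');P=c['P'];d=np.hypot(P[...,0]-534.95,P[...,1]+46.1);H,S,V=c['hsv']
hd=P[(d<13)&(P[...,2]>57.5)&(P[...,2]<64)&(H>75)&(H<130)]; rim=P[(d>30)&(d<35)&(P[...,2]>49.5)&(P[...,2]<53)][:,2]
print(np.median(hd[:,2])-np.median(rim),np.linalg.lstsq(np.c_[hd[:,:2]-[535,-46],np.ones(len(hd))],hd[:,2],rcond=None)[0].round(3))
E
```

```text
22.775 [534.72 -45.98 225.09] yaw 3.07 F [-0.2 -0.4 -0.7] M [ 0.036 -0.003  0.01 ] g 0.0 65.0 q6 1.28
to go tool [-0.14  0.23 -0.  ]
ring top z 68.1019543046136 1192 head z 59.48488281583795 rim 51.26614131869377
ring [329.9 184.7] 35 r 20.8 a 62.6
ring [291.1 206.4] 29 r 20.0 a -177.2
ring [329.7 226.7] 29 r 20.4 a -55.0
lamp [294.4 167.6] 37 r 33.0 a 126.1
lamp [317.1 165. ] 50 r 29.8 a 91.9
lamp [332.8 167.8] 6 r 30.6 a 66.8
lamp [355.6 197.9] 29 r 33.2 a 5.8
lamp [284.3 210.5] 43 r 29.2 a -157.3
lamp [348.4 212.1] 32 r 29.8 a -19.2
lamp [299.3 231.8] 31 r 33.2 a -113.8
top plane [2.0000e-03 1.5800e-01 7.1545e+01]
8.032124862623505 [ 1.30e-02 -1.90e-02  5.93e+01]
```

```bash
python3 -c "
from h import *
print(manip.hand_in())"
```

```text
the job is handed in; nothing more can be done
None
```

The lens is seated in the barrel and the red ring is screwed down on it, with an estimated 12 N of clamping (read from how far the gasket compressed, not measured directly); the gripper is clear and the job is handed in.

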